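# Empty the drying stand onto the transfer plate

## Task

First clear the transfer plate: put every specimen mount that is on or beside it into the sample box that already holds a smaller mount (which stays there), not the one with the eyepiece. Then lift every specimen holder up and off its hook on the drying stand and stand it upright on its narrow foot on the transfer plate, one holder inside each marked seat (any seat), releasing slowly so that it stays standing. Let no holder fall over, and leave the tweezers and the rubber bulb where they are.

Things in the scene. Friction and masses are not known exactly. Their poses are not given: they have to be found in the camera images.
- drying_stand: Steel drying stand, fixed: a bar on two posts carries four hooks in a row along its y, pointing along its -x (towards the robot). Origin on the bench below the middle of the hooks. Bar (at x = +27 to +41 mm) and posts (y = +-155 mm) reach 203 mm high. Base 75 x 340 mm.
- plate: Aluminium transfer plate, fixed, 90 x 300 x 12 mm, long side along its y; origin at the centre of its underside, top 12 mm above the bench. Four round dark-rimmed seats of 50 mm diameter (flush, only marked) are drawn on its top in a row along y, 72 mm apart.
- box_a: Milky open sample box, fixed, about 76 x 84 mm outside and 58 mm high, 2 mm walls, 4 mm floor, inside 70 x 78 mm; origin at the centre of its underside, long side along its y.
- box_b: The other milky open sample box, fixed, about 76 x 90 mm outside and 62 mm high, otherwise like box_a; inside 72 x 84 mm. At the start one of the two boxes (either one) holds old_mount, the other a spare eyepiece.
- old_mount_mid (a point): Centre of a small black specimen mount (disc, 22 mm diameter, 9 mm high) that lies in one of the two boxes from the start and shows which box is in use.
- eyepiece: Black spare eyepiece, 35 mm diameter, 45 mm high, standing in the other box. Origin at the centre of its underside.
- tweezers: Bystander: steel tweezers lying on the bench, 128 mm long, 10 mm high.
- bulb: Bystander: orange rubber pipette bulb, 47 mm wide, 63 mm high, origin at the bottom.
- seat_0 (a point): Centre of one of the plate's four marked seats, on the plate's top surface.
- seat_1 (a point): Centre of one of the plate's four marked seats, on the plate's top surface.
- seat_2 (a point): Centre of one of the plate's four marked seats, on the plate's top surface.
- seat_3 (a point): Centre of one of the plate's four marked seats, on the plate's top surface.
- mount_0_mid (a point): Centre (half-way up) of a black specimen mount, disc of 30 mm diameter, 14 mm high, 30 g, lying at the start on the transfer plate. May be absent (None).
- mount_1_mid (a point): Centre (half-way up) of a black specimen mount, disc of 30 mm diameter, 14 mm high, 30 g, lying at the start on the transfer plate. May be absent (None).
- mount_2_mid (a point): Centre (half-way up) of a black specimen mount, disc of 30 mm diameter, 14 mm high, 30 g, lying at the start on the transfer plate. May be absent (None).
- holder_0_mid (a point): Centre (half-way up, 80 mm above the underside of the foot, on the axis) of a top-heavy steel specimen holder, 160 mm tall, 0.16 kg, centre of mass about 80 mm up, z up. From below: round foot 28 mm wide, 6 mm high; 10 mm stem; thick dark head 36 mm wide, 62 to 92 mm up; an eye; a black grip tab. At the start it hangs by the eye on a hook, foot 68 mm above the bench, x along the stand's x. May be absent (None).
- holder_1_mid (a point): Same point of a like holder. The eye is a ring in the holder's y-z plane, of 7 mm bar, hole about 25 mm, 40 mm outside, centre 108 mm above the underside; the hook passes through it along x. May be absent (None).
- holder_2_mid (a point): Same point of a like holder. The grip tab on top is 14 x 14 mm, its flat sides facing along the holder's x and y, from 128 to 160 mm above the underside. May be absent (None).
- holder_3_mid (a point): Same point of a fourth holder like the others. May be absent (None).
- hook_0 (a point): Point on the axis of a hook, 185 mm above the bench, where a holder's eye hangs. The hook is a 7 mm rod, level from the bar's face 28 mm behind this point to 18 mm in front of it (-x of the stand), then rising to an upturned tip that ends 28 mm in front and stands 6 mm higher than the rod. Hooks are 75 mm apart; empty if no holder hangs there.
- hook_1 (a point): Point on the axis of a hook, 185 mm above the bench, where a holder's eye hangs. The hook is a 7 mm rod, level from the bar's face 28 mm behind this point to 18 mm in front of it (-x of the stand), then rising to an upturned tip that ends 28 mm in front and stands 6 mm higher than the rod. Hooks are 75 mm apart; empty if no holder hangs there.
- hook_2 (a point): Point on the axis of a hook, 185 mm above the bench, where a holder's eye hangs. The hook is a 7 mm rod, level from the bar's face 28 mm behind this point to 18 mm in front of it (-x of the stand), then rising to an upturned tip that ends 28 mm in front and stands 6 mm higher than the rod. Hooks are 75 mm apart; empty if no holder hangs there.
- hook_3 (a point): Point on the axis of a hook, 185 mm above the bench, where a holder's eye hangs. The hook is a 7 mm rod, level from the bar's face 28 mm behind this point to 18 mm in front of it (-x of the stand), then rising to an upturned tip that ends 28 mm in front and stands 6 mm higher than the rod. Hooks are 75 mm apart; empty if no holder hangs there.

How it is judged:
By the outcome, as a careful person would: the job done as asked, in the order asked, and still so for the second after the job is handed in, with the robot touching nothing.
Of holder_0, holder_1, holder_2, holder_3 only 3 to 4 are there at a start; the rules pass over those that are not, and their reading is None.
Of mount_0, mount_1, mount_2 only 2 to 3 are there at a start; the rules pass over those that are not, and their reading is None.
At some moment in a run one of mount_0, mount_1, mount_2 may be knocked a few centimetres aside while the robot is not near it.
It also fails if it takes over 210 s, if anything falls off the work surface, if the arm or the gripper's body presses on something with over 40 N, if the wrist force passes 120 N, or if a joint passes its speed limit or range.

## Robot

A 6-joint arm with a two-finger parallel gripper is mounted at the origin on a cart in front of the work surface, level with it; the furniture and walls round the work are solid. World frame = base frame: x ahead of the robot, y to its left, z up, the work surface at z = 0. Lengths are in m, angles in rad, forces in N, time in s.
With the tool pointing down it reaches from about 0.4 to 0.925 m from the base axis. Payload 3.4 kg.
Tool frame: the origin (TCP) lies at the centre of the arm's flange, where the gripper is bolted on; the fingertips stand 173 mm ahead of it and the grasp point (between the pads) lies 155 mm ahead of it; z points along the fingers, y is the direction in which the jaws open and shut (so a half turn about z gives the same grasp; the last joint's range is limited). The gripper opens to 85 mm and grips with 20 to 120 N. Pads are 22 mm wide; open, the fingers measure 114 mm over their backs; the gripper's body (76 mm by 85 mm) begins 54 mm behind the grasp point. The pads swing forward as they close: fully open they stand 13 mm farther back than shut.
Start: joints at [1.135, 0.307, 1.506, -0, 1.328, -0.073], TCP at [0.204, 0.538, 0.405] pointing down, gripper open.
Joint ranges: [-3.12, 3.12], [-1.05, 2.28], [0.14, 2.33], [-1.42, 4.57], [0.1, 2.73], [-2.68, 2.68]. Speed limits (rad/s): [2.57, 2.57, 3.14, 3.14, 3.14, 3.14].

## Interface

Orientations are given as a rotation vector (axis times angle).
In Python, from workcell import sensors, grab_frame, calibration, env gives the robot as it stands.
- The arm moves only by the tool step_arm, never from a script. Its argument "plan" is a list of rows, each a list of 7 numbers: the shift along the world's x, y, z in mm, then the turn, a rotation vector about the world's x, y, z in degrees, then the opening, from -1 (shut) to 1 (fully open). In form: [[x, y, z, rx, ry, rz, grip], ...]. A call has 1 to 8 rows; each row shifts and turns the commanded pose from where the row before left it; what a row does not reach is not made up. A row lasts 1/12 s, in which the tool goes at most 41.7 mm and 7.16 degrees, less where a joint would pass 70% of its speed; a pose out of reach is approached as far as the arm can. A call with a gripper value outside its range is refused whole. The fingers move at their own pace and stop on an object; "force" is the grip in N (left out, the last holds). Time passes only in rows, so rows that do not move let the fingers close. It gives the time, the measured TCP pose, the force and the opening at its end, in the units of the state.
- sensors.get_state(): the state, without advancing time (a new reading comes with each control period).
- grab_frame(name): name is "scene" or "top" or "wrist"; returns the picture (384x512x3 uint8, red, green, blue); there is no depth.
- calibration(name): a dict with "vertical_fov" (degrees; the focal length in pixels is half the picture's height over the tangent of half this angle, whatever the lens; pixels are square), "cx", "cy" (the principal point, pixels), "world_from_camera" (4x4, takes a point from camera to world coordinates). Camera axes: x right, y down, z forward; pixel columns grow to the right and rows downward; lengths in m; the calibration is good to about 2 mm. A picture is of the moment at which its call begins: read the wrist's pose just before it. calibration takes no time and is no camera call; for the wrist camera it gives the pose at the moment of the call.
- env.hand_in(): hands the job in, once; it reports no verdict.
The state is a dict: "clock": time; "joint_positions": joint angles; "joint_vel": joint speeds; "tau": joint torques, N m; "eef_pos": TCP position; "orientation": TCP orientation; "force": force on the tool from outside, world axes, zero at the start; "ft_torque": the same for the moment, N m; "finger_gap": finger opening in m.
Only numpy, scipy, OpenCV 4.12 (cv2) and the standard library are available. Lean on these libraries where they do the work, as an engineer would, in place of code of your own. Each camera call takes 0.05 s, during which the arm holds its last target. There are 200 camera calls.

## Working session

There is one attempt and no reset: what is moved stays moved. The work goes in short steps, Python scripts to look and compute and a tool call to move; the robot and the scene stay as the last step left them, time stands still between calls to the robot, and variables do not carry over. Pictures are saved under pics/ and viewed, about 12 in all and at most 16, crops included, and the job is handed in when it is done.

Besides the shell and the picture viewer there is one more tool, called after "Request:" as name(argument=value, ...), one argument or row to a line, values as JSON. step_arm: Moves the arm, as the interface text tells. Its arguments: {"type":"object","properties":{"plan":{"type":"array"},"force":{"type":"number"}},"required":["plan"]}

```bash
mkdir -p pics; ls
python3 - <<'E'
from workcell import sensors, grab_frame, calibration
import cv2
s=sensors.get_state(); print(s)
for n in("scene","top"):
    c=calibration(n); print(n,c)
    cv2.imwrite(f"pics/{n}0.png",cv2.resize(grab_frame(n)[...,::-1],(800,600),interpolation=cv2.INTER_CUBIC))
print(calibration("wrist"))
E
```

```text
pics
{'clock': 0.0, 'joint_positions': array([ 1.13450922e+00,  3.07594468e-01,  1.50766320e+00,  5.81302559e-08,
        1.32835241e+00, -7.34848911e-02]), 'joint_vel': array([ 0.00114642, -0.00022504,  0.00187244, -0.000325  ,  0.00015782,
        0.00180427]), 'tau': array([ 2.33247127e-03, -4.57536042e+01, -2.51920080e+01, -2.30844271e-04,
        1.32592898e-02, -7.66567268e-06]), 'eef_pos': array([0.20394186, 0.53726978, 0.4037722 ]), 'orientation': array([-5.66676007e-01, -3.08954320e+00,  3.06605648e-03]), 'force': array([-0.5959209 , -0.64276124,  0.10714413]), 'ft_torque': array([0.00734289, 0.00201489, 0.02749653]), 'finger_gap': 0.08539516332663315}
scene {'vertical_fov': 52.136752969087716, 'cx': 254.1196583933435, 'cy': 190.6973218015873, 'world_from_camera': array([[-0.68093975, -0.47240208,  0.55960462,  0.0333126 ],
       [-0.73232335,  0.44430167, -0.51604122,  0.20904378],
       [-0.00485432, -0.76120451, -0.64849374,  0.70757332],
       [ 0.        ,  0.        ,  0.        ,  1.        ]])}
top {'vertical_fov': 57.496710549172526, 'cx': 252.25334444756155, 'cy': 190.1615152702745, 'world_from_camera': array([[-0.02137354, -0.98619014,  0.16423206,  0.36937836],
       [-0.99948763,  0.02499185,  0.01999688, -0.2380458 ],
       [-0.02382519, -0.16372051, -0.98621902,  0.9970128 ],
       [ 0.        ,  0.        ,  0.        ,  1.        ]])}
{'vertical_fov': 64.42623048018764, 'cx': 256.5478745720657, 'cy': 188.29650456162045, 'world_from_camera': array([[ 0.35606274,  0.90246007,  0.24245648,  0.14205833],
       [ 0.93445985, -0.34330534, -0.09447872,  0.56142332],
       [-0.00202667,  0.2602062 , -0.96555095,  0.37257054],
       [ 0.        ,  0.        ,  0.        ,  1.        ]])}
```

View pics/scene0.png

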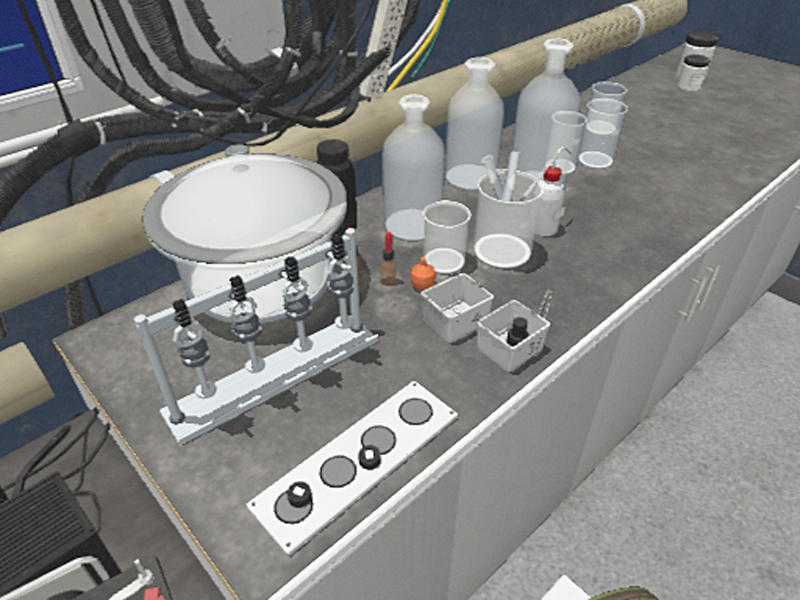

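View pics/top0.png

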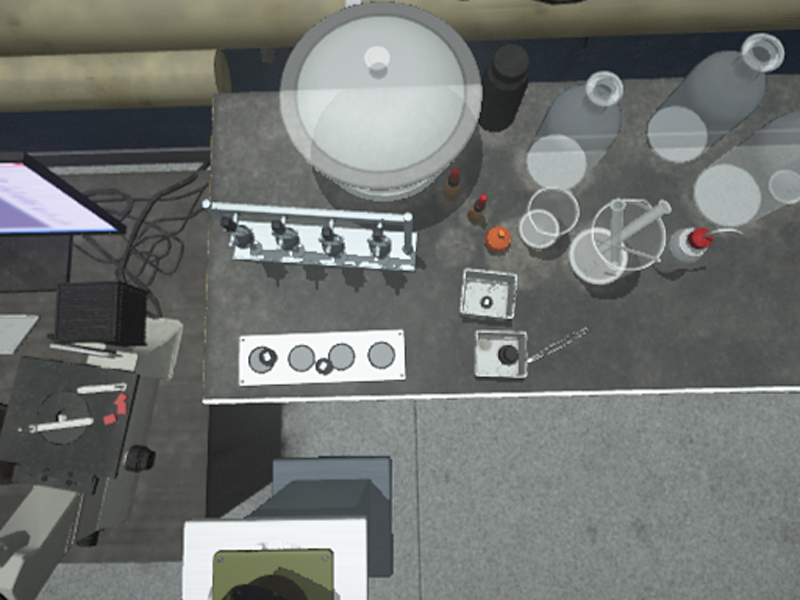

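Both views show four holders on the hooks, and two mounts: one on the leftmost seat and one at the plate's front edge between the seats. The far box (top px ~488,295 in the 800 px view) holds the old mount and the near box (~500,354) holds the eyepiece.

```bash
cat > h.py <<'E'
import numpy as np, cv2
from workcell import sensors, grab_frame, calibration
def ray(c,p):
    f=192/np.tan(np.radians(c["vertical_fov"])/2); T=c["world_from_camera"]
    d=T[:3,:3]@np.array([(p[0]-c["cx"])/f,(p[1]-c["cy"])/f,1]); return T[:3,3],d/np.linalg.norm(d)
def on(c,p,z):
    o,d=ray(c,p); return o+d*(z-o[2])/d[2]
def tri(c1,p1,c2,p2):
    o,d=ray(c1,p1); q,e=ray(c2,p2)
    st=np.linalg.lstsq(np.c_[d,-e],q-o,rcond=None)[0]; a,b=o+d*st[0],q+e*st[1]
    return (a+b)/2,np.linalg.norm(a-b)
def px(c,P):
    T=c["world_from_camera"]; f=192/np.tan(np.radians(c["vertical_fov"])/2)
    v=T[:3,:3].T@(np.asarray(P)-T[:3,3]); return np.array([c["cx"]+f*v[0]/v[2],c["cy"]+f*v[1]/v[2]])
def blobs(m,lo,hi):
    n,l,s,c=cv2.connectedComponentsWithStats(m.astype(np.uint8)); return [(c[i],s[i]) for i in range(1,n) if lo<s[i,4]<hi]
E
python3 - <<'E'
from h import *
np.set_printoptions(precision=4,suppress=True)
for n,r in(("top",(145,205,255,255)),("scene",(155,240,295,355))):
    c=calibration(n); im=grab_frame(n); g=im.max(2).astype(int)
    x0,y0,x1,y1=r; g2=g[y0:y1,x0:x1]
    m=(g2>200).astype(np.uint8); m=cv2.morphologyEx(m,cv2.MORPH_CLOSE,np.ones((3,3)))
    cs,h=cv2.findContours(m,cv2.RETR_CCOMP,cv2.CHAIN_APPROX_NONE)
    b=max(cs,key=cv2.contourArea); rr=cv2.boxPoints(cv2.minAreaRect(b))+[x0,y0]
    hull=cv2.approxPolyDP(cv2.convexHull(b),6,True)[:,0]+[x0,y0]
    print(n,"plate quad",[on(c,q,.012)[:2] for q in hull], on(c,hull.mean(0),.012))
    for k in cs:
        a=cv2.contourArea(k)
        if 60<a<900 and len(k)>5:
            e=cv2.fitEllipse(k); p=np.array(e[0])+[x0,y0]; print(" hole",p,e[1],on(c,p,.012))
    for p,s in blobs(g2<65,15,500): print(" dark",p+[x0,y0],s,on(c,p+[x0,y0],.02))
E
python3 - <<'E'
import sys; sys.path.insert(0,'.')
from h import *
a=grab_frame("top")[...,::-1][120:260,125:385]; b=grab_frame("scene")[...,::-1][140:360,80:360]
o=np.zeros((600,800,3),np.uint8)
a=cv2.resize(a,None,fx=3,fy=3,interpolation=cv2.INTER_CUBIC)
cv2.imwrite("pics/topc.png",a)
cv2.imwrite("pics/scenec.png",cv2.resize(b,None,fx=2.7,fy=2.7,interpolation=cv2.INTER_CUBIC))
E
```

```text
top plate quad [array([ 0.4736, -0.2217]), array([ 0.387 , -0.2198]), array([0.3848, 0.0632]), array([0.469 , 0.0624])] [ 0.4283 -0.0793  0.012 ]
 hole [167.5253 229.8375] (18.1186580657959, 20.314617156982422) [0.4262 0.023  0.012 ]
 hole [205.729  228.9448] (20.195789337158203, 47.629783630371094) [ 0.4262 -0.0849  0.012 ]
 hole [243.5922 226.9577] (18.4163875579834, 19.265737533569336) [ 0.4294 -0.1915  0.012 ]
scene plate quad [array([ 0.39  , -0.2338]), array([0.3829, 0.0645]), array([0.4679, 0.0664]), array([ 0.4773, -0.2278])] [ 0.4279 -0.0685  0.012 ]
 hole [246.816  323.5969] (4.629237651824951, 176.309814453125) [ 0.3498 -0.0611  0.012 ]
 hole [187.8505 321.9662] (23.633834838867188, 30.65879249572754) [0.4315 0.0211 0.012 ]
 hole [215.8319 301.3426] (21.762287139892578, 25.344789505004883) [ 0.4307 -0.0485  0.012 ]
 hole [240.1068 284.9558] (21.905553817749023, 32.705467224121094) [ 0.427  -0.1116  0.012 ]
 hole [265.5484 263.0027] (18.64566993713379, 23.181385040283203) [ 0.4325 -0.1926  0.012 ]
 hole [162.2859 244.2049] (10.007999420166016, 27.52945327758789) [ 0.6394 -0.0541  0.012 ]
 dark [235.4074 293.3704] [75 45 13 15 81] [ 0.4134 -0.087   0.02  ]
 dark [190.6538 312.6154] [29 69 14 10 52] [0.44   0.0072 0.02  ]
 dark [193.4627 321.3731] [30 75 15 14 67] [0.4206 0.0145 0.02  ]
 dark [183.75  333.125] [22 90 15  5 16] [0.4131 0.0427 0.02  ]
```

View pics/topc.png

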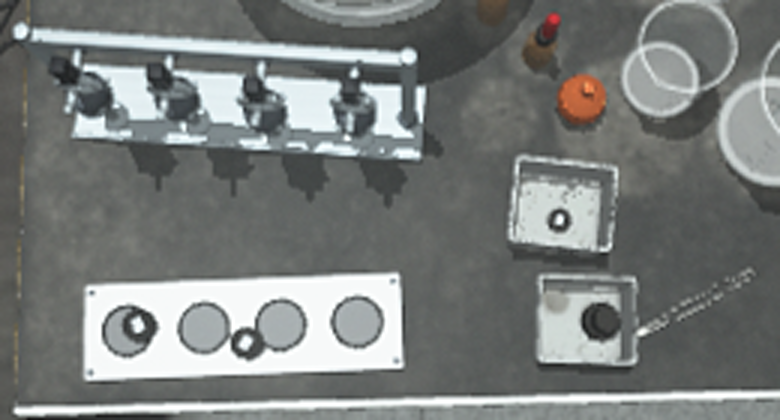

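View pics/scenec.png

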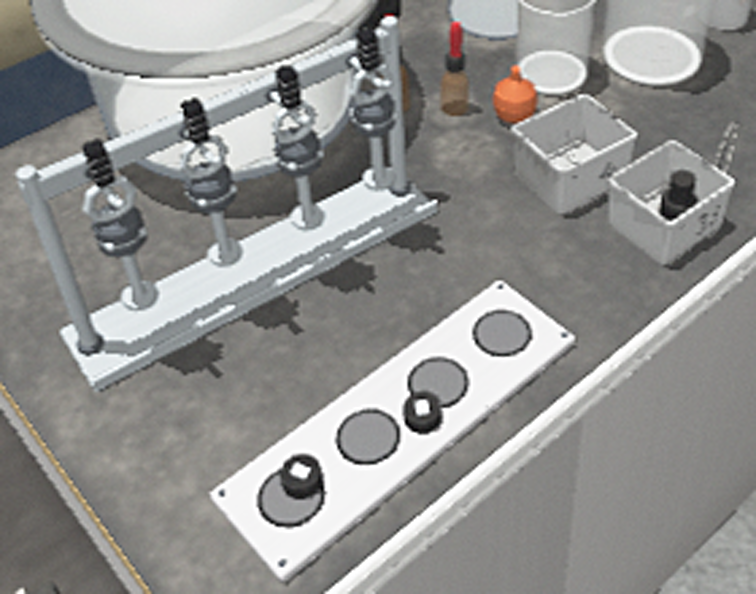

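The crops give these pixel positions. Seats are (128,331), (204,328), (281,325) and (357,322) in the top crop, and the mounts are at (139,325) and (247,342). Tab tops are near (63,70), (158,72), (253,84) and (352,83), and the old mount is at (560,220) in the far box. I'll triangulate from these.

Run:
```python
from h import *
np.set_printoptions(precision=4,suppress=True)
T=calibration("top");S=calibration("scene")
t=lambda a:np.array(a)/3-.33+[125,120]
s=lambda a:np.array(a)/2.7-.3+[80,140]
def show(n,A,B):
    for a,b in zip(A,B):
        p,e=tri(T,t(a),S,s(b)); print(n,p,"gap %.4f"%e)
show("seat",[(128,331),(204,328),(281,325),(357,322)],[(291,498),(369,436),(438,382),(502,333)])
show("mount",[(139,325),(247,342)],[(301,469),(422,407)])
show("tab",[(63,70),(158,72),(253,84),(352,80)],[(95,146),(190,104),(287,71),(367,31)])
show("post",[(20,32),(409,55)],[(28,176),(388,23)])
for a in [(128,331),(204,328),(281,325),(357,322)]: print("seat top z12",on(T,t(a),.012))
for a in [(139,324),(247,341)]: print("mount top z26",on(T,t(a),.026))
for a in [(301,469),(422,407)]: print("mount scene z26",on(S,s(a),.026))
for a in [(20,32),(409,55)]: print("post z203",on(T,t(a),.203))
for z in(.058,.062): 
  print("rim far",[on(T,t(a),z)[:2] for a in [(517,156),(616,166),(612,252),(509,247)]])
  print("rim near",[on(T,t(a),z)[:2] for a in [(539,275),(637,278),(635,365),(537,361)]])
print("old",on(T,t((560,219)),.013)); print("eyep",on(T,t((600,320)),.049)); print("bulb",on(T,t((582,100)),.03))
print("plate",[on(T,t(a),.012)[:2] for a in [(84,287),(401,272),(404,367),(86,381)]])
```

```text
seat [0.4265 0.0241 0.0133] gap 0.0023
seat [ 0.4272 -0.0484  0.0163] gap 0.0015
seat [ 0.4288 -0.1201  0.0154] gap 0.0024
seat [ 0.4297 -0.1913  0.0152] gap 0.0018
mount [0.4309 0.0096 0.03  ] gap 0.0025
mount [ 0.4131 -0.0901  0.0272] gap 0.0022
tab [0.6151 0.0221 0.2288] gap 0.0057
tab [ 0.6117 -0.051   0.228 ] gap 0.0055
tab [ 0.599  -0.1252  0.2273] gap 0.0017
tab [ 0.5991 -0.2013  0.228 ] gap 0.0002
post [0.6538 0.0638 0.2022] gap 0.0005
post [ 0.6268 -0.2448  0.2014] gap 0.0014
seat top z12 [0.4257 0.0236 0.012 ]
seat top z12 [ 0.4269 -0.0481  0.012 ]
seat top z12 [ 0.4281 -0.1205  0.012 ]
seat top z12 [ 0.4292 -0.1917  0.012 ]
mount top z26 [0.4312 0.0097 0.026 ]
mount top z26 [ 0.4133 -0.0907  0.026 ]
mount scene z26 [0.4343 0.0092 0.026 ]
mount scene z26 [ 0.4147 -0.09    0.026 ]
post z203 [0.6537 0.0637 0.203 ]
post z203 [ 0.6257 -0.2452  0.203 ]
rim far [array([ 0.5739, -0.3425]), array([ 0.5622, -0.4318]), array([ 0.4837, -0.4237]), array([ 0.4905, -0.3318])]
rim near [array([ 0.4646, -0.3576]), array([ 0.4598, -0.4446]), array([ 0.3832, -0.4381]), array([ 0.3885, -0.3523])]
rim far [array([ 0.573 , -0.3421]), array([ 0.5614, -0.431 ]), array([ 0.4832, -0.4229]), array([ 0.49  , -0.3314])]
rim near [array([ 0.4642, -0.357 ]), array([ 0.4595, -0.4437]), array([ 0.3831, -0.4373]), array([ 0.3884, -0.3518])]
old [ 0.5218 -0.3855  0.013 ]
eyep [ 0.4238 -0.4113  0.049 ]
bulb [ 0.6325 -0.4092  0.03  ]
plate [array([0.4681, 0.0662]), array([ 0.4752, -0.234 ]), array([ 0.3866, -0.2347]), array([0.3802, 0.0621])]
```

Checks:
- **Seats:** 72 mm apart at z≈12–16 mm.
- **Stand:** posts 310 mm apart at z 202 mm, yaw about −5°.
- **Tabs:** 228 mm high, as expected.
- **Far box:** about 76×90 mm, so box_b, with its centre near (0.527, −0.382).

All of this matches the given sizes, so I'll move over the first mount.

Request:
step_arm(
  plan=[
    [28,-30,0,0,0,0,1],
    [28,-30,0,0,0,0,1],
    [28,-30,0,0,0,0,1],
    [28,-30,0,0,0,0,1],
    [28,-30,0,0,0,0,1],
    [28,-30,0,0,0,0,1],
    [28,-30,0,0,0,0,1],
    [28,-30,0,0,0,0,1],
  ],
  force=40,
)

```text
clock: 0.97
eef_pos: [0.429, 0.2959, 0.4049]
orientation: [0.567, 3.09, 0.001]
force: [-0.2, 0.3, 0.2]
finger_gap: 0.0854
```

Request:
step_arm(
  plan=[
    [0,-36,-13,0,0,2,1],
    [0,-36,-13,0,0,2,1],
    [0,-36,-13,0,0,2,1],
    [0,-36,-13,0,0,2,1],
    [0,-36,-13,0,0,2,1],
    [0,-36,-13,0,0,2,1],
    [0,-36,-13,0,0,2,1],
    [0,-36,-13,0,0,2,1],
  ],
)

```text
clock: 1.63
eef_pos: [0.4278, 0.008, 0.3005]
orientation: [0.128, 3.138, -0.0]
force: [0.1, 0.3, 0.3]
finger_gap: 0.0853
```

Run:
```python
from h import *
np.set_printoptions(precision=4,suppress=True)
s=sensors.get_state(); c=calibration("wrist"); im=grab_frame("wrist")
print(s["clock"],s["eef_pos"],s["orientation"],s["finger_gap"]); print(c["world_from_camera"])
cv2.imwrite("pics/w1.png",cv2.resize(im[...,::-1],(768,576)))
for p in [(.431,.0097,.026),(.4135,-.0905,.026),(.4257,.0236,.012),(.4269,-.0481,.012)]: print(px(c,p)*1.5)
```

```text
1.6333 [0.4278 0.008  0.3005] [ 0.128   3.1379 -0.0001] 0.08533081287908538
[[ 0.0827  0.962   0.2603  0.3619]
 [ 0.9966 -0.0798 -0.0219  0.0142]
 [-0.0003  0.2612 -0.9653  0.2691]
 [ 0.      0.      0.      1.    ]]
[387.1878 288.4936]
[202.2423 272.4044]
[410.2665 271.1784]
[287.6629 283.0495]
```

View pics/w1.png

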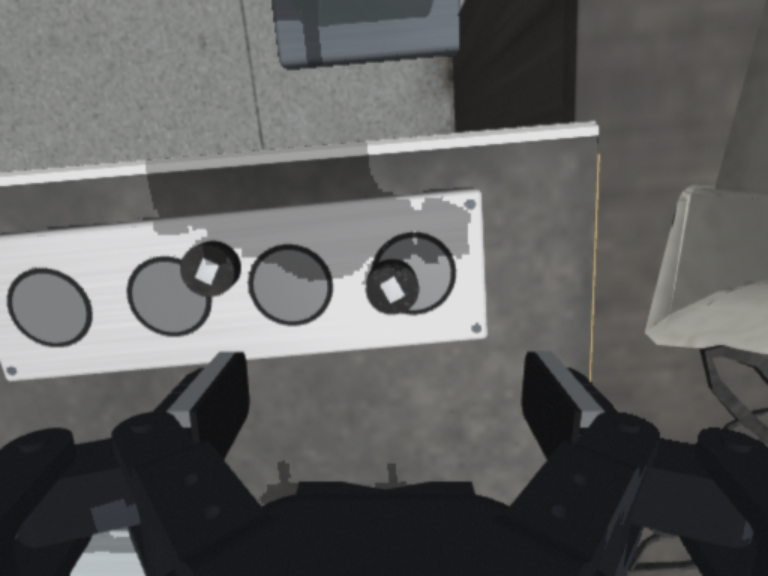

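The wrist view shows mount 0 at (393,291) and mount 1 at (207,271). Both are within 2–3 mm of the triangulated points. I'll go down and grasp mount 0.

Request:
step_arm(
  plan=[
    [2,4,-30,0,0,0,1],
    [0,0,-30,0,0,0,1],
    [0,0,-30,0,0,0,1],
    [0,0,-15,0,0,0,1],
    [0,0,-9,0,0,0,1],
    [0,0,0,0,0,0,0],
    [0,0,0,0,0,0,-1],
    [0,0,0,0,0,0,-1],
  ],
)

```text
clock: 2.35
eef_pos: [0.4306, 0.0137, 0.1872]
orientation: [0.131, 3.138, -0.0]
force: [-0.7, -0.4, 0.7]
finger_gap: 0.0518
```

Request:
step_arm(
  plan=[
    [0,0,0,0,0,0,-1],
    [0,0,0,0,0,0,-1],
    [0,0,0,0,0,0,-1],
    [0,0,0,0,0,0,-1],
    [0,0,0,0,0,0,-1],
    [0,0,0,0,0,0,-1],
  ],
)

```text
clock: 2.85
eef_pos: [0.4305, 0.0136, 0.1879]
orientation: [0.131, 3.136, 0.0]
force: [-1.2, 0.2, 7.3]
finger_gap: 0.0278
```

Request:
step_arm(
  plan=[
    [0,0,10,0,0,0,-1],
    [0,0,20,0,0,0,-1],
    [0,0,30,0,0,0,-1],
    [0,0,30,0,0,0,-1],
    [0,0,20,0,0,0,-1],
    [0,0,0,0,0,0,-1],
  ],
)

```text
clock: 3.35
eef_pos: [0.4317, 0.0135, 0.3011]
orientation: [0.131, 3.129, -0.0]
force: [1.0, 0.2, 0.8]
finger_gap: 0.0279
```

Run:
```python
from h import *
s=sensors.get_state(); c=calibration("wrist"); im=grab_frame("wrist")
print(s["clock"],s["eef_pos"],s["finger_gap"])
cv2.imwrite("pics/w2.png",im[...,::-1])
```

```text
3.35 [0.43167671 0.01354384 0.30108029] 0.027894488596605576
```

View pics/w2.png

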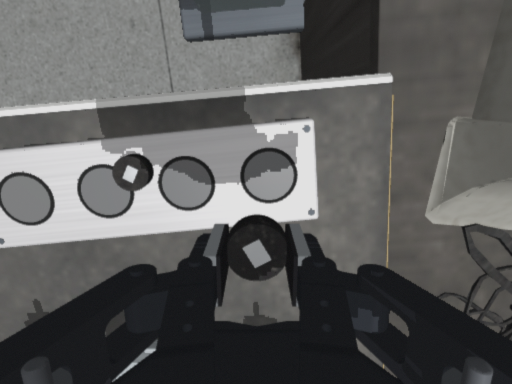

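The mount is held, at px (257,248). Next I carry it to the far box.

Request:
step_arm(
  plan=[
    [9,-33,0,0,0,0,-1],
    [9,-33,0,0,0,0,-1],
    [9,-33,0,0,0,0,-1],
    [9,-33,0,0,0,0,-1],
    [9,-33,0,0,0,0,-1],
    [9,-33,0,0,0,0,-1],
    [9,-33,0,0,0,0,-1],
    [9,-33,0,0,0,0,-1],
  ],
)

```text
clock: 4.07
eef_pos: [0.5016, -0.2518, 0.2952]
orientation: [-0.132, -3.137, -0.002]
force: [0.2, 0.7, 0.6]
finger_gap: 0.0281
```

Request:
step_arm(
  plan=[
    [9,-33,0,0,0,0,-1],
    [9,-33,0,0,0,0,-1],
    [9,-33,0,0,0,0,-1],
    [10,-31,0,0,0,0,-1],
    [0,0,0,0,0,0,-1],
    [0,0,0,0,0,0,-1],
  ],
)

```text
clock: 4.57
eef_pos: [0.5389, -0.382, 0.2947]
orientation: [-0.135, -3.137, -0.002]
force: [-0.0, 0.5, 0.5]
finger_gap: 0.0279
```

Run:
```python
from h import *
s=sensors.get_state(); c=calibration("wrist"); im=grab_frame("wrist")
print(s["clock"],s["eef_pos"],s["finger_gap"])
cv2.imwrite("pics/w3.png",im[...,::-1])
```

```text
4.5667 [ 0.53886686 -0.3820356   0.29467893] 0.027871700531737407
```

View pics/w3.png

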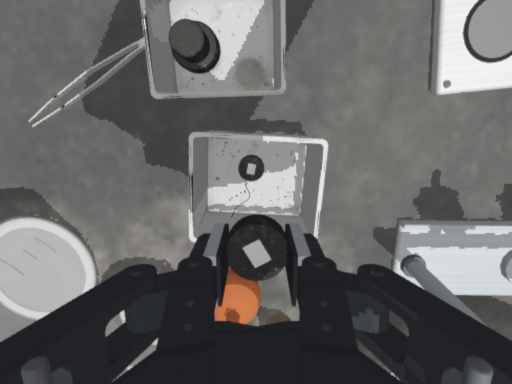

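Run:
```python
from h import *
np.set_printoptions(precision=4,suppress=True)
c=calibration("wrist")
for p in [(190,134),(328,140),(190,240)]: print(on(c,p,.062))
print("old",on(c,(251,168),.013)); print("eye",on(c,(190,37),.049)); print("mount held top",on(c,(257,252),.1327))
```

```text
[ 0.4856 -0.4183  0.062 ]
[ 0.4973 -0.3285  0.062 ]
[ 0.56   -0.4289  0.062 ]
old [ 0.5211 -0.3823  0.013 ]
eye [ 0.4254 -0.4124  0.049 ]
mount held top [ 0.5381 -0.3791  0.1327]
```

Request:
step_arm(
  plan=[
    [4,1,-20,0,0,0,-1],
    [0,0,-25,0,0,0,-1],
    [0,0,-25,0,0,0,-1],
    [0,0,-20,0,0,0,-1],
    [0,0,-12,0,0,0,-1],
    [0,0,0,0,0,0,-1],
    [0,0,0,0,0,0,-0.2],
    [0,0,0,0,0,0,-0.2],
  ],
)

```text
clock: 5.28
eef_pos: [0.543, -0.3785, 0.1949]
orientation: [-0.13, -3.139, -0.0]
force: [0.3, -0.2, 0.6]
finger_gap: 0.0344
```

Request:
step_arm(
  plan=[
    [0,0,0,0,0,0,-0.15],
    [0,0,0,0,0,0,-0.15],
    [0,0,25,0,0,0,-0.15],
    [0,0,30,0,0,0,-0.15],
    [0,0,30,0,0,0,-0.15],
    [0,0,25,0,0,0,-0.15],
    [0,0,0,0,0,0,0],
    [0,0,0,0,0,0,0],
  ],
)

```text
clock: 5.95
eef_pos: [0.5436, -0.3798, 0.3073]
orientation: [0.131, 3.135, -0.005]
force: [0.3, 0.4, -0.9]
finger_gap: 0.043
```

Run:
```python
from h import *
np.set_printoptions(precision=4,suppress=True)
s=sensors.get_state(); im=grab_frame("top"); w=grab_frame("wrist")
print(s["clock"],s["eef_pos"],s["finger_gap"])
cv2.imwrite("pics/w4.png",np.hstack([cv2.resize(im[...,::-1][120:260,125:385],(520,280)),w[...,::-1][:280,120:400]]))
```

```text
5.95 [ 0.5436 -0.3798  0.3073] 0.04296670181769052
```

View pics/w4.png

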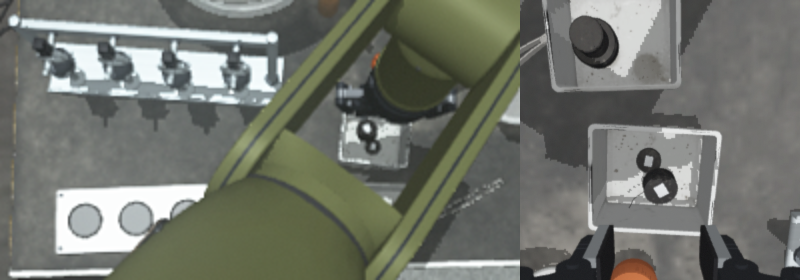

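Mount 0 lies flat in the far box beside the old mount (the wrist crop shows both discs inside). Now mount 1.

Request:
step_arm(
  plan=[
    [-16,36,-1,0,0,0,1],
    [-16,36,-1,0,0,0,1],
    [-16,36,-1,0,0,0,1],
    [-16,36,-1,0,0,0,1],
    [-16,36,-1,0,0,0,1],
    [-16,36,-1,0,0,0,1],
    [-16,36,-1,0,0,0,1],
    [-16,36,-1,0,0,0,1],
  ],
)

```text
clock: 6.72
eef_pos: [0.4131, -0.0897, 0.2952]
orientation: [-0.132, -3.135, -0.002]
force: [-0.5, -0.6, 0.6]
finger_gap: 0.0852
```

Request:
step_arm(
  plan=[
    [0,0,0,0,0,0,1],
    [0,0,0,0,0,0,1],
  ],
)

```text
clock: 6.88
eef_pos: [0.4129, -0.0894, 0.2954]
orientation: [-0.126, -3.135, -0.002]
force: [0.1, -0.5, 0.6]
finger_gap: 0.0856
```

Run:
```python
from h import *
np.set_printoptions(precision=4,suppress=True)
s=sensors.get_state(); c=calibration("wrist"); w=grab_frame("wrist"); g=w.max(2)
print(s["clock"],s["eef_pos"],s["finger_gap"])
for p,st in blobs(g[:230]<70,100,3000): print(p,st,on(c,p,.022))
for p,st in blobs(g[:230]>215,20,300): print("white",p,st,on(c,p,.026))
print("expect",px(c,(.4135,-.0895,.026)))
cv2.imwrite("pics/w5.png",w[...,::-1])
```

```text
6.8833 [ 0.4129 -0.0894  0.2954] 0.08556489147416067
[388.5323 191.5   ] [361 166  57  54 402] [0.4224 0.0201 0.022 ]
[245.3597 192.2689] [ 196  172   78   58 1112] [ 0.4134 -0.0977  0.022 ]
[304.8702 198.8473] [278 174  56  53 393] [ 0.4231 -0.0489  0.022 ]
[141.8345 205.7042] [115 190  55  40 284] [ 0.418  -0.1849  0.022 ]
white [421.4684 166.1392] [407 164  29   5  79] [0.4023 0.0439 0.026 ]
white [361.3103 172.3793] [352 171  18   4  29] [ 0.4035 -0.0037  0.026 ]
white [424.7059 173.    ] [415 172  21   3  34] [0.4081 0.0468 0.026 ]
white [426.0935 180.5971] [417 176  19  11 139] [0.4145 0.0483 0.026 ]
white [348.9695 185.7748] [331 179  33  15 262] [ 0.4137 -0.0136  0.026 ]
white [258.     190.2237] [254 185  10  12  76] [ 0.4115 -0.0871  0.026 ]
white [426.4286 191.7714] [420 191  15   3  35] [0.4239 0.0491 0.026 ]
white [347.8065 197.6613] [336 196  23   4  62] [ 0.4237 -0.0145  0.026 ]
white [398.381  227.0989] [350 223  83   7 273] [0.453  0.0276 0.026 ]
expect [255.2301 192.8813]
```

Mount 1 is still in place. Its white top mark at (258,190) maps to (0.4115, −0.0871).

Request:
step_arm(
  plan=[
    [-3,2,-30,0,0,0,1],
    [0,0,-30,0,0,0,1],
    [0,0,-25,0,0,0,1],
    [0,0,-15,0,0,0,1],
    [0,0,-8,0,0,0,1],
    [0,0,0,0,0,0,0],
    [0,0,0,0,0,0,-1],
    [0,0,0,0,0,0,-1],
  ],
)

```text
clock: 7.6
eef_pos: [0.4129, -0.0901, 0.1892]
orientation: [0.132, 3.137, -0.001]
force: [1.4, -0.4, 0.4]
finger_gap: 0.0514
```

Request:
step_arm(
  plan=[
    [0,0,0,0,0,0,-1],
    [0,0,0,0,0,0,-1],
    [0,0,0,0,0,0,-1],
    [0,0,0,0,0,0,-1],
    [0,0,0,0,0,0,-1],
    [0,0,0,0,0,0,-1],
  ],
)

```text
clock: 8.1
eef_pos: [0.4126, -0.0897, 0.1898]
orientation: [0.131, 3.136, -0.002]
force: [-1.2, -1.5, 5.6]
finger_gap: 0.0279
```

Request:
step_arm(
  plan=[
    [0,0,10,0,0,0,-1],
    [0,0,20,0,0,0,-1],
    [0,0,30,0,0,0,-1],
    [0,0,30,0,0,0,-1],
    [0,0,20,0,0,0,-1],
    [0,0,0,0,0,0,-1],
  ],
)

```text
clock: 8.6
eef_pos: [0.4136, -0.0898, 0.303]
orientation: [0.13, 3.13, -0.004]
force: [0.7, -0.8, -0.4]
finger_gap: 0.028
```

Request:
step_arm(
  plan=[
    [13,-35,0,0,0,0,-1],
    [13,-35,0,0,0,0,-1],
    [13,-35,0,0,0,0,-1],
    [13,-35,0,0,0,0,-1],
    [13,-35,0,0,0,0,-1],
    [13,-35,0,0,0,0,-1],
    [12,-35,0,0,0,0,-1],
    [12,-35,0,0,0,0,-1],
  ],
)

```text
clock: 9.27
eef_pos: [0.5141, -0.3709, 0.2978]
orientation: [-0.131, -3.138, -0.001]
force: [0.7, 0.1, -0.6]
finger_gap: 0.028
```

Request:
step_arm(
  plan=[
    [0,0,0,0,0,0,-1],
    [0,0,0,0,0,0,-1],
  ],
)

```text
clock: 9.43
eef_pos: [0.5143, -0.3713, 0.2975]
orientation: [-0.135, -3.138, -0.0]
force: [-1.3, -0.0, -0.9]
finger_gap: 0.028
```

Run:
```python
from h import *
np.set_printoptions(precision=4,suppress=True)
s=sensors.get_state(); c=calibration("wrist"); w=grab_frame("wrist"); g=w.max(2)
print(s["clock"],s["eef_pos"],s["finger_gap"],c["world_from_camera"][:3,3])
for q in [(.541,-.379,.0),(.5211,-.3823,.013),(.4973,-.3285,.062),(.4856,-.4183,.062)]: print(px(c,q))
for p,st in blobs(g<60,150,3000): print("dark",p,st,on(c,p,.014))
cv2.imwrite("pics/w6.png",w[...,::-1])
```

```text
9.4333 [ 0.5143 -0.3713  0.2975] 0.02800973356544913 [ 0.4484 -0.3648  0.2662]
[249.992  211.0996]
[243.7541 194.7352]
[315.5017 175.0408]
[183.277 169.539]
dark [475.4871  59.0954] [446  30  63  65 388] [ 0.4281 -0.194   0.014 ]
dark [186.051   81.7973] [ 161   59   51   47 1825] [ 0.4252 -0.4183  0.014 ]
```

View pics/w6.png

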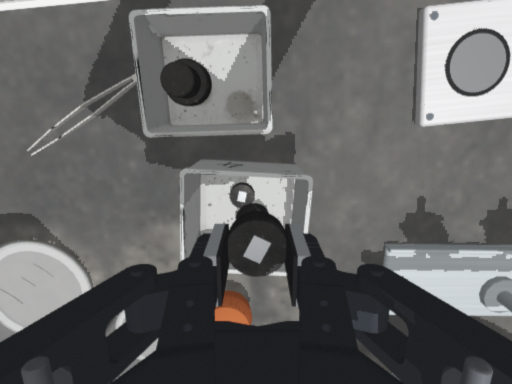

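The old mount at (241,194) is visible and mount 0 is behind the held one. There is free room at the front right of the box, so I'll lower mount 1 there.

Request:
step_arm(
  plan=[
    [-1,0,-20,0,0,0,-1],
    [0,0,-25,0,0,0,-1],
    [0,0,-25,0,0,0,-1],
    [0,0,-20,0,0,0,-1],
    [0,0,-14,0,0,0,-1],
    [0,0,0,0,0,0,-1],
    [0,0,0,0,0,0,-0.2],
    [0,0,0,0,0,0,-0.2],
  ],
)

```text
clock: 10.15
eef_pos: [0.5123, -0.3685, 0.1956]
orientation: [-0.128, -3.138, 0.002]
force: [-2.5, -3.6, 3.9]
finger_gap: 0.0339
```

Request:
step_arm(
  plan=[
    [0,0,0,0,0,0,-0.15],
    [0,0,0,0,0,0,-0.15],
    [0,0,25,0,0,0,-0.15],
    [0,0,30,0,0,0,-0.15],
    [0,0,40,0,0,0,-0.15],
    [0,0,40,0,0,0,-0.15],
    [0,0,40,0,0,0,0],
    [0,0,0,0,0,0,0],
  ],
)

```text
clock: 10.82
eef_pos: [0.5147, -0.3692, 0.3787]
orientation: [0.129, 3.127, -0.013]
force: [0.8, -1.2, 1.6]
finger_gap: 0.0426
```

Run:
```python
from h import *
np.set_printoptions(precision=4,suppress=True)
s=sensors.get_state(); c=calibration("wrist"); w=grab_frame("wrist")
print(s["clock"],s["eef_pos"],s["force"])
cv2.imwrite("pics/w7.png",cv2.resize(w[...,::-1][90:290,120:400],None,fx=2,fy=2))
```

```text
10.8167 [ 0.5147 -0.3692  0.3787] [ 0.7541 -1.231   1.5634]
```

View pics/w7.png

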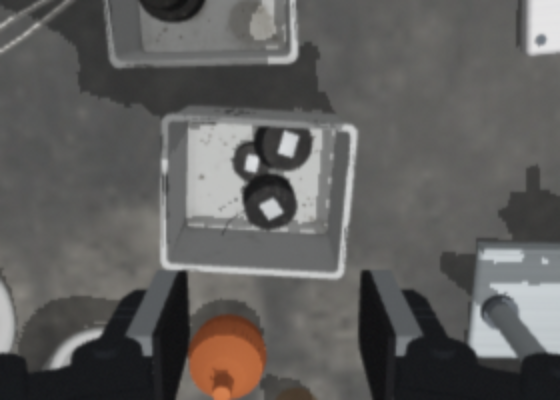

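All three mounts are inside the far box, with discs at (285,146), (251,162) and (271,205), and none stands proud of the rim. Next I raise over the stand to locate the tabs with the wrist camera.

Request:
step_arm(
  plan=[
    [0,20,30,0,0,0,0],
    [5,37,15,0,0,0,0],
    [5,37,10,0,0,0,0],
    [5,37,10,0,0,0,0],
    [5,37,5,0,0,0,0],
    [5,37,0,0,0,0,0],
    [5,37,0,0,0,0,0],
    [5,37,0,0,0,0,0],
  ],
)

```text
clock: 11.53
eef_pos: [0.5467, -0.0875, 0.4382]
orientation: [-0.13, -3.136, -0.002]
force: [1.8, -1.1, -0.2]
finger_gap: 0.0429
```

Request:
step_arm(
  plan=[
    [0,0,0,0,0,0,0],
    [0,0,0,0,0,0,0],
    [0,0,0,0,0,0,0],
  ],
)

```text
clock: 11.78
eef_pos: [0.5474, -0.0896, 0.4385]
orientation: [-0.128, -3.136, -0.0]
force: [-0.3, -0.6, -0.8]
finger_gap: 0.0424
```

Run:
```python
from h import *
np.set_printoptions(precision=4,suppress=True)
s=sensors.get_state(); c=calibration("wrist"); w=grab_frame("wrist")
print(s["clock"],s["eef_pos"],s["orientation"],s["force"])
for q in [(.6151,.0221,.228),(.6117,-.051,.228),(.599,-.1252,.228),(.5991,-.2013,.228)]: print(px(c,q)*1.5)
np.save("wc.npy",c["world_from_camera"]); cv2.imwrite("pics/w8raw.png",w[...,::-1])
cv2.imwrite("pics/w8.png",cv2.resize(w[...,::-1],(768,576),interpolation=cv2.INTER_CUBIC))
```

```text
11.7833 [ 0.5474 -0.0896  0.4385] [-0.1281 -3.1364 -0.0001] [-0.2539 -0.6231 -0.7614]
[643.624  447.3813]
[480.5135 452.5221]
[313.5826 439.8273]
[145.9727 452.2642]
```

View pics/w8.png

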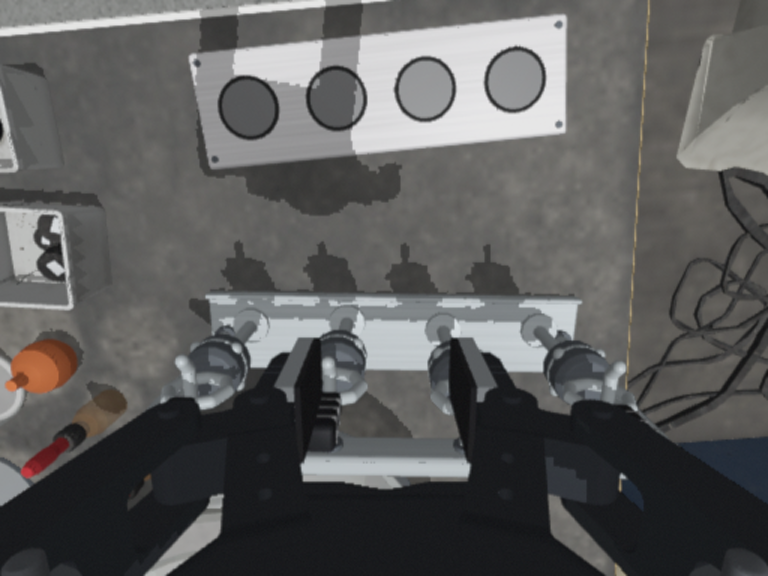

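The seats are clear. The tabs are partly hidden by the fingers but lie within about 5 mm of the predictions. Next I go to holder 0.

Request:
step_arm(
  plan=[
    [17,28,0,0,0,0,0],
    [17,28,0,0,0,0,0],
    [17,28,0,0,0,0,0],
    [17,29,0,0,0,0,0],
    [0,0,0,0,0,0,0],
    [0,0,0,0,0,0,0],
  ],
  force=60,
)

```text
clock: 12.33
eef_pos: [0.6168, 0.0224, 0.4387]
orientation: [-0.13, -3.138, 0.001]
force: [-0.3, -0.2, -0.3]
finger_gap: 0.0428
```

Run:
```python
from h import *
np.set_printoptions(precision=4,suppress=True)
s=sensors.get_state(); c=calibration("wrist"); w=grab_frame("wrist"); S=grab_frame("scene")
print(s["clock"],s["eef_pos"],s["orientation"])
print(px(c,(.6156,.0233,.228)),px(calibration("scene"),s["eef_pos"]-[0,0,.155])) 
a=cv2.resize(w[...,::-1],(512,384)); b=cv2.resize(S[...,::-1][100:300,80:280],(384,384),interpolation=cv2.INTER_CUBIC)
cv2.imwrite("pics/w9.png",cv2.resize(np.hstack([a,b]),(800,343)))
```

```text
12.3333 [0.6168 0.0224 0.4387] [-0.1303 -3.1376  0.0005]
[256.7896 214.4066] [108.6555 170.5136]
```

View pics/w9.png

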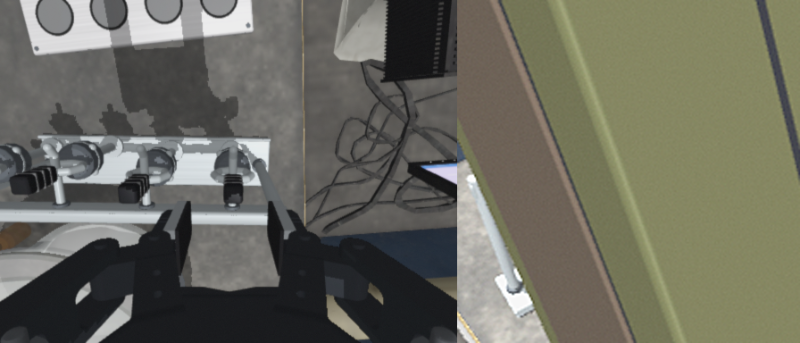

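Run:
```python
from h import *
c=calibration("wrist"); w=grab_frame("wrist")
cv2.imwrite("pics/w10.png",cv2.resize(w[...,::-1][150:260,0:300],None,fx=2.66,fy=2.66,interpolation=cv2.INTER_CUBIC))
for p in [(.6156,.0233,.228),(.6105,-.0506,.228),(.601,-.125,.228)]:
    q=px(c,p); print((q-[0,150])*2.66)
```

```text
[689.34882315 174.63704306]
[375.22101362 179.63578365]
[ 55.06897318 167.25103222]
```

View pics/w10.png

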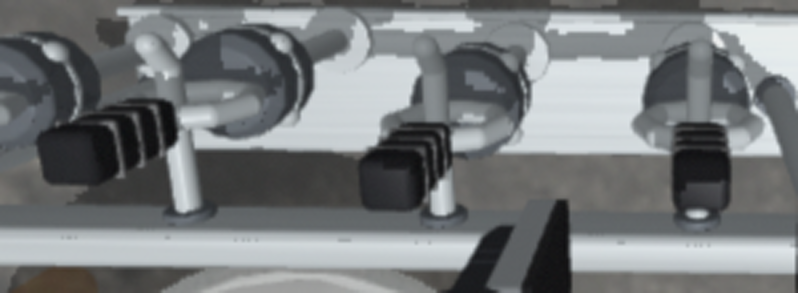

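The wrist view shows the tab tops at crop px (701,182), (390,180) and (72,157), about 3–4 mm to +y of my estimate. The mount sat centred when I aimed with the wrist camera, so I trust it and correct. Then I lower onto holder 0.

Request:
step_arm(
  plan=[
    [1,4,-15,0,0,0,0],
    [0,0,-20,0,0,0,0],
    [0,0,-15,0,0,0,0],
    [0,0,-10,0,0,0,0],
    [0,0,-9,0,0,0,0],
    [0,0,0,0,0,0,0],
    [0,0,0,0,0,0,0],
  ],
)

```text
clock: 13.07
eef_pos: [0.617, 0.0259, 0.3707]
orientation: [-0.133, -3.138, 0.0]
force: [-0.3, 0.1, -0.3]
finger_gap: 0.0431
```

Request:
step_arm(
  plan=[
    [0,0,0,0,0,0,-0.3],
    [0,0,0,0,0,0,-0.5],
    [0,0,0,0,0,0,-0.6],
    [0,0,0,0,0,0,-0.7],
    [0,0,0,0,0,0,-1],
    [0,0,0,0,0,0,-1],
    [0,0,0,0,0,0,-1],
    [0,0,0,0,0,0,-1],
  ],
)

```text
clock: 13.73
eef_pos: [0.6175, 0.026, 0.3718]
orientation: [0.131, 3.137, -0.002]
force: [-0.3, -4.4, 4.9]
finger_gap: 0.013
```

Request:
step_arm(
  plan=[
    [0,0,3,0,0,0,-1],
    [0,0,3,0,0,0,-1],
    [0,0,4,0,0,0,-1],
    [0,0,0,0,0,0,-1],
    [0,0,0,0,0,0,-1],
    [0,0,0,0,0,0,-1],
  ],
)

```text
clock: 14.23
eef_pos: [0.617, 0.0268, 0.3804]
orientation: [-0.131, -3.138, -0.0]
force: [-0.3, 0.2, -1.7]
finger_gap: 0.013
```

Request:
step_arm(
  plan=[
    [-6,0.5,0,0,0,0,-1],
    [-8,0.7,0,0,0,0,-1],
    [-8,0.7,0,0,0,0,-1],
    [-8,0.7,0,0,0,0,-1],
    [-8,0.7,0,0,0,0,-1],
    [-8,0.7,0,0,0,0,-1],
    [-8,0.7,0,0,0,0,-1],
    [-8,0.7,0,0,0,0,-1],
  ],
)

```text
clock: 14.9
eef_pos: [0.5541, 0.0321, 0.3809]
orientation: [0.131, 3.139, 0.0]
force: [-0.1, -0.3, -2.3]
finger_gap: 0.0129
```

Request:
step_arm(
  plan=[
    [-10,0,0,0,0,0,-1],
    [0,0,0,0,0,0,-1],
    [0,0,0,0,0,0,-1],
  ],
)

```text
clock: 15.15
eef_pos: [0.5445, 0.032, 0.3809]
orientation: [0.131, 3.139, -0.0]
force: [-0.3, 0.2, -2.1]
finger_gap: 0.013
```

Request:
step_arm(
  plan=[
    [-15,-1,0,0,0,0,-1],
    [-20,-1,0,0,0,0,-1],
    [-20,-1,0,0,0,0,-1],
    [-20,-1,0,0,0,0,-1],
    [-20,-1,0,0,0,0,-1],
    [-15,-1,0,0,0,0,-1],
    [-8,0,0,0,0,0,-1],
    [0,0,0,0,0,0,-1],
  ],
)

```text
clock: 15.82
eef_pos: [0.4258, 0.026, 0.3808]
orientation: [-0.131, -3.138, -0.0]
force: [-0.6, 1.1, -2.4]
finger_gap: 0.0128
```

Request:
step_arm(
  plan=[
    [0,0,-15,0,0,0,-1],
    [0,0,-15,0,0,0,-1],
    [0,0,-14,0,0,0,-1],
    [0,0,-8,0,0,0,-1],
    [0,0,-5,0,0,0,-1],
    [0,0,-3,0,0,0,-1],
    [0,0,0,0,0,0,-1],
    [0,0,0,0,0,0,-1],
  ],
)

```text
clock: 16.48
eef_pos: [0.4277, 0.0259, 0.321]
orientation: [0.131, 3.138, 0.0]
force: [-0.3, 0.1, -1.6]
finger_gap: 0.0129
```

Run:
```python
from h import *
np.set_printoptions(precision=4,suppress=True)
s=sensors.get_state(); c=calibration("wrist"); w=grab_frame("wrist"); T=grab_frame("top")
print(s["clock"],s["eef_pos"],s["force"],s["ft_torque"])
print(px(c,(.426,.0256,.012)))
a=w[...,::-1]; b=cv2.resize(T[...,::-1][190:270,130:290],(512,256),interpolation=cv2.INTER_CUBIC)
cv2.imwrite("pics/w11.png",a)
```

```text
16.4833 [0.4277 0.0259 0.321 ] [-0.2732  0.0539 -1.5916] [-0.0326  0.0602  0.01  ]
[255.2679 177.4323]
```

View pics/w11.png

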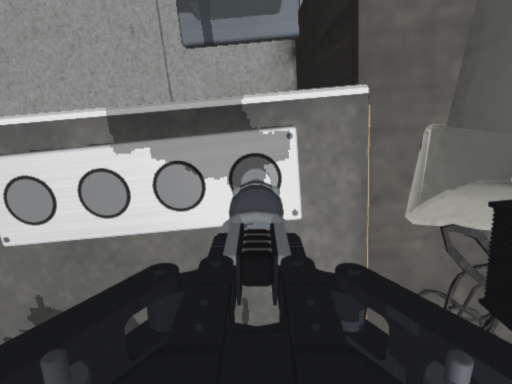

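The foot at (256,182) sits over the leftmost seat, which is at (255,178) as predicted. Now I set it down slowly.

Request:
step_arm(
  plan=[
    [-1,0,-2,0,0,0,-1],
    [0,0,-2,0,0,0,-1],
    [0,0,0,0,0,0,-1],
    [0,0,0,0,0,0,-1],
  ],
)

```text
clock: 16.92
eef_pos: [0.4259, 0.026, 0.3167]
orientation: [-0.131, -3.139, 0.0]
force: [-0.1, 0.3, -2.0]
finger_gap: 0.0127
```

Request:
step_arm(
  plan=[
    [0,0,-1,0,0,0,-1],
    [0,0,0,0,0,0,-1],
    [0,0,0,0,0,0,-1],
  ],
)

```text
clock: 17.17
eef_pos: [0.4263, 0.0259, 0.3162]
orientation: [0.131, 3.138, -0.0]
force: [-0.5, -0.0, 4.4]
finger_gap: 0.0131
```

Request:
step_arm(
  plan=[
    [0,0,-1,0,0,0,-1],
    [0,0,0,0,0,0,-1],
    [0,0,0,0,0,0,-1],
  ],
)

```text
clock: 17.42
eef_pos: [0.4265, 0.0259, 0.3162]
orientation: [0.131, 3.137, -0.0]
force: [-3.0, -0.4, 13.1]
finger_gap: 0.0134
```

Request:
step_arm(
  plan=[
    [0,0,1,0,0,0,-1],
    [0,0,0,0,0,0,-0.8],
    [0,0,0,0,0,0,-0.72],
    [0,0,0,0,0,0,-0.68],
    [0,0,0,0,0,0,-0.66],
    [0,0,0,0,0,0,-0.64],
    [0,0,0,0,0,0,-0.62],
    [0,0,0,0,0,0,-0.6],
  ],
  force=20,
)

```text
clock: 18.08
eef_pos: [0.426, 0.026, 0.3154]
orientation: [-0.131, -3.138, -0.0]
force: [-0.3, -0.3, -0.5]
finger_gap: 0.0171
```

Request:
step_arm(
  plan=[
    [0,0,0,0,0,0,-0.58],
    [0,0,0,0,0,0,-0.56],
    [0,0,0,0,0,0,-0.54],
    [0,0,0,0,0,0,-0.5],
    [0,0,0,0,0,0,-0.45],
    [0,0,0,0,0,0,-0.4],
    [0,0,0,0,0,0,-0.35],
    [0,0,0,0,0,0,-0.3],
  ],
)

```text
clock: 18.75
eef_pos: [0.4261, 0.026, 0.3157]
orientation: [-0.131, -3.139, 0.0]
force: [-0.1, 1.1, -0.7]
finger_gap: 0.0298
```

Request:
step_arm(
  plan=[
    [0,0,5,0,0,0,-0.2],
    [0,0,15,0,0,0,-0.2],
    [0,0,25,0,0,0,0],
    [0,0,30,0,0,0,0],
    [0,0,30,0,0,0,0],
    [0,0,17,0,0,0,0],
    [0,0,0,0,0,0,0],
  ],
  force=60,
)

```text
clock: 19.33
eef_pos: [0.4273, 0.0259, 0.4422]
orientation: [0.131, 3.13, 0.0]
force: [1.3, -0.1, -0.3]
finger_gap: 0.0428
```

```bash
cat >> h.py <<'E'
def tabcheck(P,thr=60,W=35):
    "dark blobs near the projected tab top P in the wrist view -> rough world position at its height"
    c=calibration("wrist"); g=grab_frame("wrist").max(2); q=px(c,P); x,y=(int(v) for v in q)
    x0,y0=max(x-W,0),max(y-W,0); r=[]
    for p,s in blobs(g[y0:y+W,x0:x+W]<thr,60,3000):
        b=[s[0]+x0,s[1]+y0,s[0]+s[2]+x0,s[1]+s[3]+y0]; r.append((b,int(s[4])))
    print("expect",q.round(1),"blobs",r)
E
python3 - <<'E'
from h import *
s=sensors.get_state(); print(s["eef_pos"],s["force"]); tabcheck((.426,.026,.172))
E
```

```text
[0.42734359 0.02594856 0.44223785] [ 1.26984883 -0.11968938 -0.33440346]
expect [255.5 185.9] blobs [([np.int32(247), np.int32(172), np.int32(264), np.int32(195)], 175)]
```

Holder 0 stands: its tab blob is centred at col 255.5 against 255.5 expected. Next is holder 1.

Request:
step_arm(
  plan=[
    [25,-10,0,0,0,0,0],
    [32,-13,0,0,0,0,0],
    [32,-13,0,0,0,0,0],
    [32,-13,0,0,0,0,0],
    [32,-13,0,0,0,0,0],
    [30,-11,0,0,0,0,0],
    [0,0,0,0,0,0,0],
    [0,0,0,0,0,0,0],
  ],
)

```text
clock: 20.05
eef_pos: [0.6101, -0.0477, 0.435]
orientation: [-0.133, -3.135, -0.001]
force: [-1.0, -0.9, -0.0]
finger_gap: 0.043
```

Run:
```python
from h import *
s=sensors.get_state(); print(s["eef_pos"],s["force"]); tabcheck((.6105,-.047,.228),W=45); tabcheck((.6,-.121,.228),W=50)
```

```text
[ 0.61010474 -0.04774452  0.43496936] [-0.95299195 -0.90801977 -0.04229386]
expect [256.5 219.8] blobs [([np.int32(243), np.int32(198), np.int32(265), np.int32(234)], 622), ([np.int32(211), np.int32(225), np.int32(215), np.int32(264)], 124)]
expect [134.  215.4] blobs [([np.int32(84), np.int32(168), np.int32(102), np.int32(198)], 118), ([np.int32(101), np.int32(171), np.int32(109), np.int32(193)], 69), ([np.int32(91), np.int32(191), np.int32(159), np.int32(230)], 1313), ([np.int32(159), np.int32(238), np.int32(184), np.int32(265)], 275)]
```

Request:
step_arm(
  plan=[
    [2,-1,-15,0,0,0,0],
    [0,0,-20,0,0,0,0],
    [0,0,-15,0,0,0,0],
    [0,0,-9,0,0,0,0],
    [0,0,-7,0,0,0,0],
    [0,0,0,0,0,0,0],
    [0,0,0,0,0,0,0],
  ],
)

```text
clock: 20.73
eef_pos: [0.6108, -0.0478, 0.372]
orientation: [0.131, 3.139, 0.0]
force: [-1.1, 0.1, -0.5]
finger_gap: 0.0429
```

Request:
step_arm(
  plan=[
    [0,0,0,0,0,0,-0.3],
    [0,0,0,0,0,0,-0.5],
    [0,0,0,0,0,0,-0.6],
    [0,0,0,0,0,0,-0.7],
    [0,0,0,0,0,0,-1],
    [0,0,0,0,0,0,-1],
    [0,0,0,0,0,0,-1],
    [0,0,0,0,0,0,-1],
  ],
)

```text
clock: 21.4
eef_pos: [0.6115, -0.0487, 0.3727]
orientation: [0.131, 3.137, -0.003]
force: [-0.7, -4.4, 4.2]
finger_gap: 0.013
```

Request:
step_arm(
  plan=[
    [0,0,3,0,0,0,-1],
    [0,0,3,0,0,0,-1],
    [0,0,4,0,0,0,-1],
    [0,0,0,0,0,0,-1],
    [0,0,0,0,0,0,-1],
    [0,0,0,0,0,0,-1],
  ],
)

```text
clock: 21.9
eef_pos: [0.611, -0.0478, 0.3814]
orientation: [-0.131, -3.138, -0.001]
force: [0.4, 0.9, -1.9]
finger_gap: 0.0129
```

Request:
step_arm(
  plan=[
    [-6,0.5,0,0,0,0,-1],
    [-8,0.7,0,0,0,0,-1],
    [-8,0.7,0,0,0,0,-1],
    [-8,0.7,0,0,0,0,-1],
    [-8,0.7,0,0,0,0,-1],
    [-8,0.7,0,0,0,0,-1],
    [-8,0.7,0,0,0,0,-1],
    [-8,0.7,0,0,0,0,-1],
  ],
)

```text
clock: 22.57
eef_pos: [0.5481, -0.0425, 0.3819]
orientation: [0.131, 3.139, -0.0]
force: [1.2, -1.0, -1.5]
finger_gap: 0.0129
```

Request:
step_arm(
  plan=[
    [-10,0,0,0,0,0,-1],
    [-18,-1,0,0,0,0,-1],
    [-20,-1,0,0,0,0,-1],
    [-20,-1,0,0,0,0,-1],
    [-20,-1,0,0,0,0,-1],
    [-20,0,0,0,0,0,-1],
    [-14,0,0,0,0,0,-1],
    [0,0,0,0,0,0,-1],
  ],
)

```text
clock: 23.23
eef_pos: [0.4236, -0.0462, 0.3815]
orientation: [-0.132, -3.136, -0.001]
force: [-0.5, -0.0, -0.9]
finger_gap: 0.0129
```

Request:
step_arm(
  plan=[
    [0,0,-15,0,0,0,-1],
    [0,0,-15,0,0,0,-1],
    [0,0,-14,0,0,0,-1],
    [0,0,-8,0,0,0,-1],
    [0,0,-5,0,0,0,-1],
    [0,0,-3,0,0,0,-1],
    [0,0,0,0,0,0,-1],
    [0,0,0,0,0,0,-1],
  ],
)

```text
clock: 23.9
eef_pos: [0.4276, -0.0467, 0.322]
orientation: [0.131, 3.138, -0.0]
force: [0.0, 0.5, -1.8]
finger_gap: 0.0129
```

Position is on seat 1 (0.427, −0.046). Now I set it down gently.

Request:
step_arm(
  plan=[
    [0,0,-2,0,0,0,-1],
    [0,0,-2,0,0,0,-1],
    [0,0,0,0,0,0,-1],
    [0,0,0,0,0,0,-1],
  ],
)

```text
clock: 24.23
eef_pos: [0.4271, -0.0466, 0.3178]
orientation: [0.131, 3.139, -0.0]
force: [-0.1, -0.4, -2.1]
finger_gap: 0.0128
```

Request:
step_arm(
  plan=[
    [0,0,-1,0,0,0,-1],
    [0,0,0,0,0,0,-1],
    [0,0,0,0,0,0,-1],
  ],
)

```text
clock: 24.48
eef_pos: [0.4273, -0.0467, 0.3171]
orientation: [0.131, 3.138, -0.0]
force: [-0.7, 0.5, 2.2]
finger_gap: 0.0129
```

Request:
step_arm(
  plan=[
    [0,0,0,0,0,0,-0.8],
    [0,0,0,0,0,0,-0.74],
    [0,0,0,0,0,0,-0.7],
    [0,0,0,0,0,0,-0.68],
    [0,0,0,0,0,0,-0.66],
    [0,0,0,0,0,0,-0.64],
    [0,0,0,0,0,0,-0.62],
    [0,0,0,0,0,0,-0.6],
  ],
  force=20,
)

```text
clock: 25.15
eef_pos: [0.4269, -0.0466, 0.3164]
orientation: [-0.131, -3.138, -0.0]
force: [0.1, -0.1, 0.4]
finger_gap: 0.017
```

Request:
step_arm(
  plan=[
    [0,0,0,0,0,0,-0.58],
    [0,0,0,0,0,0,-0.56],
    [0,0,0,0,0,0,-0.54],
    [0,0,0,0,0,0,-0.5],
    [0,0,0,0,0,0,-0.45],
    [0,0,0,0,0,0,-0.4],
    [0,0,0,0,0,0,-0.35],
    [0,0,0,0,0,0,-0.3],
  ],
)

```text
clock: 25.82
eef_pos: [0.4271, -0.0466, 0.3167]
orientation: [0.131, 3.139, -0.0]
force: [-0.3, 0.2, -0.7]
finger_gap: 0.0296
```

Request:
step_arm(
  plan=[
    [0,0,5,0,0,0,-0.2],
    [0,0,15,0,0,0,-0.2],
    [0,0,25,0,0,0,0],
    [0,0,30,0,0,0,0],
    [0,0,30,0,0,0,0],
    [0,0,15,0,0,0,0],
    [0,0,0,0,0,0,0],
  ],
  force=60,
)

```text
clock: 26.4
eef_pos: [0.4283, -0.0468, 0.441]
orientation: [0.131, 3.13, -0.002]
force: [-0.6, 0.1, 0.0]
finger_gap: 0.0424
```

Run:
```python
from h import *
s=sensors.get_state(); print(s["eef_pos"],s["force"]); tabcheck((.427,-.0465,.172)); tabcheck((.426,.026,.172))
```

```text
[ 0.42826267 -0.04684812  0.44102549] [-0.64885523  0.08193687  0.02609011]
expect [256.4 186.5] blobs [([np.int32(248), np.int32(172), np.int32(265), np.int32(196)], 213)]
expect [346.9 180.5] blobs [([np.int32(329), np.int32(168), np.int32(354), np.int32(190)], 256)]
```

Both stand where expected. Next is holder 2.

Request:
step_arm(
  plan=[
    [25,-11,0,0,0,0,0],
    [30,-13,0,0,0,0,0],
    [30,-13,0,0,0,0,0],
    [30,-13,0,0,0,0,0],
    [30,-13,0,0,0,0,0],
    [27,-12,0,0,0,0,0],
    [0,0,0,0,0,0,0],
    [0,0,0,0,0,0,0],
  ],
)

```text
clock: 27.17
eef_pos: [0.5999, -0.1223, 0.4337]
orientation: [-0.132, -3.134, -0.002]
force: [-0.5, -0.5, 0.2]
finger_gap: 0.0426
```

Run:
```python
from h import *
s=sensors.get_state(); print(s["eef_pos"],s["force"]); tabcheck((.601,-.122,.228),W=45)
```

```text
[ 0.5999451  -0.1222803   0.43372198] [-0.46757011 -0.53803797  0.19445709]
expect [255.7 221.8] blobs [([np.int32(242), np.int32(195), np.int32(265), np.int32(230)], 648), ([np.int32(210), np.int32(224), np.int32(214), np.int32(266)], 166)]
```

Request:
step_arm(
  plan=[
    [0,-1,-15,0,0,0,0],
    [0,0,-20,0,0,0,0],
    [0,0,-15,0,0,0,0],
    [0,0,-9,0,0,0,0],
    [0,0,-6,0,0,0,0],
    [0,0,0,0,0,0,0],
    [0,0,0,0,0,0,0],
  ],
)

```text
clock: 27.8
eef_pos: [0.5988, -0.1224, 0.372]
orientation: [-0.131, -3.139, -0.0]
force: [-0.3, 0.4, 0.2]
finger_gap: 0.0425
```

Request:
step_arm(
  plan=[
    [0,0,0,0,0,0,-0.3],
    [0,0,0,0,0,0,-0.5],
    [0,0,0,0,0,0,-0.6],
    [0,0,0,0,0,0,-0.7],
    [0,0,0,0,0,0,-1],
    [0,0,0,0,0,0,-1],
    [0,0,0,0,0,0,-1],
    [0,0,0,0,0,0,-1],
  ],
)

```text
clock: 28.47
eef_pos: [0.5994, -0.1232, 0.3726]
orientation: [0.131, 3.137, -0.002]
force: [-0.9, -2.9, 6.6]
finger_gap: 0.0125
```

Request:
step_arm(
  plan=[
    [0,0,3,0,0,0,-1],
    [0,0,3,0,0,0,-1],
    [0,0,4,0,0,0,-1],
    [0,0,0,0,0,0,-1],
    [0,0,0,0,0,0,-1],
    [0,0,0,0,0,0,-1],
  ],
)

```text
clock: 28.97
eef_pos: [0.599, -0.1224, 0.3814]
orientation: [-0.131, -3.138, -0.001]
force: [-0.2, 0.5, -2.1]
finger_gap: 0.0129
```

Request:
step_arm(
  plan=[
    [-6,0.5,0,0,0,0,-1],
    [-8,0.7,0,0,0,0,-1],
    [-8,0.7,0,0,0,0,-1],
    [-8,0.7,0,0,0,0,-1],
    [-8,0.7,0,0,0,0,-1],
    [-8,0.7,0,0,0,0,-1],
    [-8,0.7,0,0,0,0,-1],
    [-8,0.7,0,0,0,0,-1],
  ],
)

```text
clock: 29.63
eef_pos: [0.5361, -0.1171, 0.3819]
orientation: [0.131, 3.139, -0.0]
force: [0.2, -0.1, -2.0]
finger_gap: 0.0125
```

Request:
step_arm(
  plan=[
    [-10,0,0,0,0,0,-1],
    [-18,-1,0,0,0,0,-1],
    [-20,0,0,0,0,0,-1],
    [-20,0,0,0,0,0,-1],
    [-20,0,0,0,0,0,-1],
    [-12,0,0,0,0,0,-1],
    [-8,0,0,0,0,0,-1],
    [0,0,0,0,0,0,-1],
  ],
)

```text
clock: 30.3
eef_pos: [0.4274, -0.118, 0.3818]
orientation: [-0.132, -3.138, -0.0]
force: [0.5, 0.5, -1.2]
finger_gap: 0.0133
```

Request:
step_arm(
  plan=[
    [0,0,-15,0,0,0,-1],
    [0,0,-15,0,0,0,-1],
    [0,0,-14,0,0,0,-1],
    [0,0,-8,0,0,0,-1],
    [0,0,-5,0,0,0,-1],
    [0,0,-3,0,0,0,-1],
    [0,0,0,0,0,0,-1],
    [0,0,0,0,0,0,-1],
  ],
)

```text
clock: 30.97
eef_pos: [0.4296, -0.1184, 0.322]
orientation: [0.131, 3.138, -0.0]
force: [-0.2, 0.4, -0.9]
finger_gap: 0.0131
```

Request:
step_arm(
  plan=[
    [-1,0,-2,0,0,0,-1],
    [0,0,-2,0,0,0,-1],
    [0,0,0,0,0,0,-1],
    [0,0,0,0,0,0,-1],
  ],
)

```text
clock: 31.3
eef_pos: [0.428, -0.1182, 0.3178]
orientation: [0.131, 3.139, -0.0]
force: [-0.1, 1.0, -1.2]
finger_gap: 0.0126
```

Request:
step_arm(
  plan=[
    [0,0,-1,0,0,0,-1],
    [0,0,0,0,0,0,-1],
    [0,0,0,0,0,0,-1],
  ],
)

```text
clock: 31.55
eef_pos: [0.4283, -0.1183, 0.3171]
orientation: [0.131, 3.138, -0.001]
force: [-0.8, 0.2, 2.0]
finger_gap: 0.0129
```

Request:
step_arm(
  plan=[
    [0,0,0,0,0,0,-0.8],
    [0,0,0,0,0,0,-0.74],
    [0,0,0,0,0,0,-0.7],
    [0,0,0,0,0,0,-0.68],
    [0,0,0,0,0,0,-0.66],
    [0,0,0,0,0,0,-0.64],
    [0,0,0,0,0,0,-0.62],
    [0,0,0,0,0,0,-0.6],
  ],
  force=20,
)

```text
clock: 32.22
eef_pos: [0.428, -0.1181, 0.3164]
orientation: [-0.131, -3.138, -0.0]
force: [-0.4, 0.9, -0.5]
finger_gap: 0.0169
```

Request:
step_arm(
  plan=[
    [0,0,0,0,0,0,-0.58],
    [0,0,0,0,0,0,-0.56],
    [0,0,0,0,0,0,-0.54],
    [0,0,0,0,0,0,-0.5],
    [0,0,0,0,0,0,-0.45],
    [0,0,0,0,0,0,-0.4],
    [0,0,0,0,0,0,-0.35],
    [0,0,0,0,0,0,-0.3],
  ],
)

```text
clock: 32.88
eef_pos: [0.4281, -0.1182, 0.3167]
orientation: [0.131, 3.139, 0.0]
force: [-0.6, 0.9, -0.7]
finger_gap: 0.03
```

Request:
step_arm(
  plan=[
    [0,0,5,0,0,0,-0.2],
    [0,0,15,0,0,0,-0.2],
    [0,0,25,0,0,0,0],
    [0,0,30,0,0,0,0],
    [0,0,30,0,0,0,0],
    [0,0,15,0,0,0,0],
    [0,0,0,0,0,0,0],
  ],
  force=60,
)

```text
clock: 33.47
eef_pos: [0.4292, -0.1186, 0.441]
orientation: [0.131, 3.13, -0.004]
force: [0.1, -1.0, -0.7]
finger_gap: 0.0429
```

Run:
```python
from h import *
s=sensors.get_state(); print(s["eef_pos"],s["force"]); tabcheck((.428,-.1183,.172)); tabcheck((.427,-.0465,.172)); tabcheck((.426,.026,.172))
```

```text
[ 0.42921307 -0.11863491  0.44102033] [ 0.08070157 -1.00680148 -0.66084243]
expect [256.8 186.7] blobs [([np.int32(249), np.int32(171), np.int32(266), np.int32(194)], 159)]
expect [346.1 180.8] blobs [([np.int32(329), np.int32(167), np.int32(353), np.int32(190)], 239)]
expect [438.6 174.3] blobs [([np.int32(409), np.int32(162), np.int32(446), np.int32(184)], 494)]
```

Request:
step_arm(
  plan=[
    [25,-12,0,0,0,0,0],
    [30,-14,0,0,0,0,0],
    [30,-14,0,0,0,0,0],
    [30,-14,0,0,0,0,0],
    [30,-14,0,0,0,0,0],
    [25,-11,0,0,0,0,0],
    [0,0,0,0,0,0,0],
    [0,0,0,0,0,0,0],
  ],
)

```text
clock: 34.28
eef_pos: [0.5988, -0.1977, 0.4335]
orientation: [-0.131, -3.134, -0.003]
force: [-0.1, 0.4, -0.8]
finger_gap: 0.0428
```

Run:
```python
from h import *
s=sensors.get_state(); print(s["eef_pos"],s["force"]); tabcheck((.598,-.197,.228),W=45)
```

```text
[ 0.59884565 -0.19770837  0.43352259] [-0.08371937  0.35914913 -0.7958595 ]
expect [255.9 219.1] blobs [([np.int32(241), np.int32(193), np.int32(267), np.int32(230)], 698), ([np.int32(210), np.int32(225), np.int32(215), np.int32(264)], 164)]
```

Request:
step_arm(
  plan=[
    [0,-1,-15,0,0,0,0],
    [0,0,-20,0,0,0,0],
    [0,0,-15,0,0,0,0],
    [0,0,-9,0,0,0,0],
    [0,0,-6,0,0,0,0],
    [0,0,0,0,0,0,0],
    [0,0,0,0,0,0,0],
  ],
)

```text
clock: 34.92
eef_pos: [0.5978, -0.1981, 0.372]
orientation: [-0.131, -3.139, -0.0]
force: [-0.3, -0.8, -0.3]
finger_gap: 0.0427
```

Request:
step_arm(
  plan=[
    [0,0,0,0,0,0,-0.3],
    [0,0,0,0,0,0,-0.5],
    [0,0,0,0,0,0,-0.6],
    [0,0,0,0,0,0,-0.7],
    [0,0,0,0,0,0,-1],
    [0,0,0,0,0,0,-1],
    [0,0,0,0,0,0,-1],
    [0,0,0,0,0,0,-1],
  ],
)

```text
clock: 35.58
eef_pos: [0.5984, -0.1986, 0.3726]
orientation: [0.131, 3.137, -0.002]
force: [-0.9, -2.0, 5.8]
finger_gap: 0.013
```

Request:
step_arm(
  plan=[
    [0,0,3,0,0,0,-1],
    [0,0,3,0,0,0,-1],
    [0,0,4,0,0,0,-1],
    [0,0,0,0,0,0,-1],
    [0,0,0,0,0,0,-1],
    [0,0,0,0,0,0,-1],
  ],
)

```text
clock: 36.08
eef_pos: [0.598, -0.1981, 0.3814]
orientation: [-0.131, -3.138, -0.001]
force: [0.9, 1.2, -2.1]
finger_gap: 0.0133
```

Request:
step_arm(
  plan=[
    [-6,0.5,0,0,0,0,-1],
    [-8,0.7,0,0,0,0,-1],
    [-8,0.7,0,0,0,0,-1],
    [-8,0.7,0,0,0,0,-1],
    [-8,0.7,0,0,0,0,-1],
    [-8,0.7,0,0,0,0,-1],
    [-8,0.7,0,0,0,0,-1],
    [-8,0.7,0,0,0,0,-1],
  ],
)

```text
clock: 36.75
eef_pos: [0.5351, -0.1927, 0.3819]
orientation: [0.131, 3.139, -0.0]
force: [0.4, -0.3, -1.4]
finger_gap: 0.0128
```

Request:
step_arm(
  plan=[
    [-10,1,0,0,0,0,-1],
    [-18,1,0,0,0,0,-1],
    [-20,1,0,0,0,0,-1],
    [-20,0,0,0,0,0,-1],
    [-20,0,0,0,0,0,-1],
    [-12,0,0,0,0,0,-1],
    [-6,0,0,0,0,0,-1],
    [0,0,0,0,0,0,-1],
  ],
)

```text
clock: 37.42
eef_pos: [0.4289, -0.1897, 0.3819]
orientation: [-0.133, -3.139, 0.0]
force: [0.9, -0.2, -1.6]
finger_gap: 0.013
```

Request:
step_arm(
  plan=[
    [0,0,-15,0,0,0,-1],
    [0,0,-15,0,0,0,-1],
    [0,0,-14,0,0,0,-1],
    [0,0,-8,0,0,0,-1],
    [0,0,-5,0,0,0,-1],
    [0,0,-3,0,0,0,-1],
    [0,0,0,0,0,0,-1],
    [0,0,0,0,0,0,-1],
  ],
)

```text
clock: 38.08
eef_pos: [0.4306, -0.19, 0.322]
orientation: [0.131, 3.138, -0.0]
force: [-0.3, -0.6, -2.2]
finger_gap: 0.0127
```

Request:
step_arm(
  plan=[
    [-1,0,-2,0,0,0,-1],
    [0,0,-2,0,0,0,-1],
    [0,0,0,0,0,0,-1],
    [0,0,0,0,0,0,-1],
  ],
)

```text
clock: 38.42
eef_pos: [0.429, -0.1898, 0.3178]
orientation: [0.131, 3.139, -0.0]
force: [0.2, -0.7, -2.2]
finger_gap: 0.013
```

Request:
step_arm(
  plan=[
    [0,0,-1,0,0,0,-1],
    [0,0,0,0,0,0,-1],
    [0,0,0,0,0,0,-1],
  ],
)

```text
clock: 38.67
eef_pos: [0.4292, -0.1899, 0.317]
orientation: [0.131, 3.138, -0.001]
force: [-0.6, 0.5, 1.2]
finger_gap: 0.013
```

Request:
step_arm(
  plan=[
    [0,0,0,0,0,0,-0.8],
    [0,0,0,0,0,0,-0.74],
    [0,0,0,0,0,0,-0.7],
    [0,0,0,0,0,0,-0.68],
    [0,0,0,0,0,0,-0.66],
    [0,0,0,0,0,0,-0.64],
    [0,0,0,0,0,0,-0.62],
    [0,0,0,0,0,0,-0.6],
  ],
  force=20,
)

```text
clock: 39.33
eef_pos: [0.429, -0.1898, 0.3165]
orientation: [-0.131, -3.138, -0.0]
force: [-0.2, -0.0, 0.3]
finger_gap: 0.0165
```

Request:
step_arm(
  plan=[
    [0,0,0,0,0,0,-0.58],
    [0,0,0,0,0,0,-0.56],
    [0,0,0,0,0,0,-0.54],
    [0,0,0,0,0,0,-0.5],
    [0,0,0,0,0,0,-0.45],
    [0,0,0,0,0,0,-0.4],
    [0,0,0,0,0,0,-0.35],
    [0,0,0,0,0,0,-0.3],
  ],
)

```text
clock: 40.0
eef_pos: [0.4291, -0.1898, 0.3167]
orientation: [-0.131, -3.139, 0.0]
force: [-0.2, 0.0, 0.5]
finger_gap: 0.0298
```

Request:
step_arm(
  plan=[
    [0,0,5,0,0,0,-0.2],
    [0,0,15,0,0,0,-0.2],
    [0,0,25,0,0,0,0],
    [0,0,30,0,0,0,0],
    [0,0,30,0,0,0,0],
    [0,0,15,0,0,0,0],
    [0,0,0,0,0,0,0],
  ],
)

```text
clock: 40.58
eef_pos: [0.4301, -0.1904, 0.4412]
orientation: [0.131, 3.131, -0.006]
force: [0.6, 0.1, 0.4]
finger_gap: 0.0428
```

Run:
```python
from h import *
s=sensors.get_state(); print(s["eef_pos"],s["force"]); tabcheck((.429,-.190,.172));tabcheck((.428,-.1183,.172)); tabcheck((.427,-.0465,.172))
```

```text
[ 0.43012295 -0.19036674  0.44115484] [0.60692086 0.08270757 0.38896751]
expect [257.3 186.8] blobs [([np.int32(250), np.int32(169), np.int32(266), np.int32(192)], 229)]
expect [346.2 180.9] blobs [([np.int32(329), np.int32(166), np.int32(353), np.int32(189)], 238)]
expect [437.5 174.4] blobs [([np.int32(446), np.int32(139), np.int32(460), np.int32(167)], 115), ([np.int32(439), np.int32(141), np.int32(447), np.int32(162)], 65), ([np.int32(409), np.int32(161), np.int32(444), np.int32(184)], 431)]
```

All tabs are where expected. I'll move the arm clear and take a final look.

Request:
step_arm(
  plan=[
    [2,20,10,0,0,0,0],
    [2,35,10,0,0,0,0],
    [2,35,0,0,0,0,0],
    [2,35,0,0,0,0,0],
    [2,35,0,0,0,0,0],
    [0,35,0,0,0,0,0],
    [0,35,0,0,0,0,0],
    [0,35,0,0,0,0,0],
  ],
)

```text
clock: 41.4
eef_pos: [0.4382, 0.0768, 0.4549]
orientation: [-0.131, -3.135, 0.001]
force: [0.8, 0.4, 0.7]
finger_gap: 0.0428
```

Request:
step_arm(
  plan=[
    [0,35,0,0,0,0,0],
    [0,35,0,0,0,0,0],
    [-5,35,0,0,0,0,0],
    [-10,35,0,0,0,0,0],
    [-20,35,0,0,0,0,0],
    [-20,35,0,0,0,0,0],
    [-20,35,0,0,0,0,0],
    [-20,30,0,0,0,0,0],
  ],
)

```text
clock: 42.07
eef_pos: [0.3425, 0.3518, 0.4546]
orientation: [-0.131, -3.136, 0.003]
force: [0.3, 1.0, 0.8]
finger_gap: 0.0425
```

Run:
```python
from h import *
s=sensors.get_state(); print(s["clock"],s["eef_pos"])
t=grab_frame("top")[...,::-1]; b=grab_frame("scene")[...,::-1]
cv2.imwrite("pics/fin.png",cv2.resize(np.hstack([cv2.resize(t[120:260,125:385],(557,300),interpolation=cv2.INTER_CUBIC),cv2.resize(b[130:360,100:360],(339,300),interpolation=cv2.INTER_CUBIC)]),(800,268)))
a=cv2.resize(t[120:260,125:385],(557,300),interpolation=cv2.INTER_CUBIC);b=cv2.resize(b[130:360,130:360],(557,557),interpolation=cv2.INTER_CUBIC)[:290]
cv2.imwrite("pics/fin.png",np.vstack([a,b]))
```

```text
42.0667 [0.34253798 0.35184485 0.45464098]
```

View pics/fin.png

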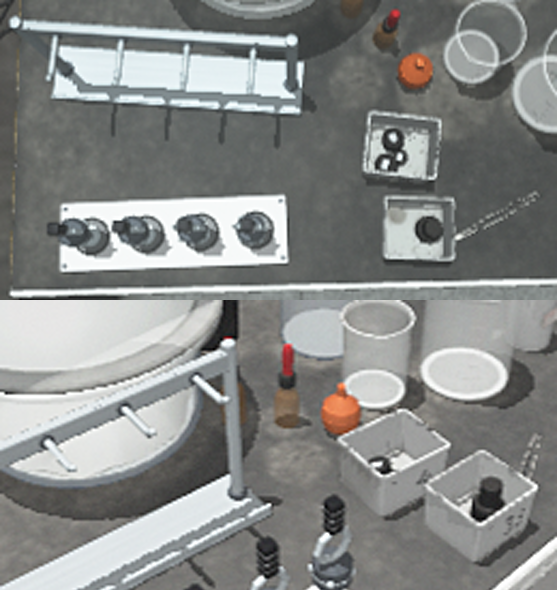

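The top view shows four upright holders on the seats, empty hooks, three mounts in the far box, and the bulb, tweezers and eyepiece in place. I'll use the last look for the feet on the seats.

Run:
```python
from h import *
b=grab_frame("scene")[...,::-1]
cv2.imwrite("pics/fin2.png",cv2.resize(b[215:355,150:310],(800,600)[:1]+(700,),interpolation=cv2.INTER_CUBIC)[:600])
print(sensors.get_state()["clock"])
```

```text
42.2167
```

View pics/fin2.png

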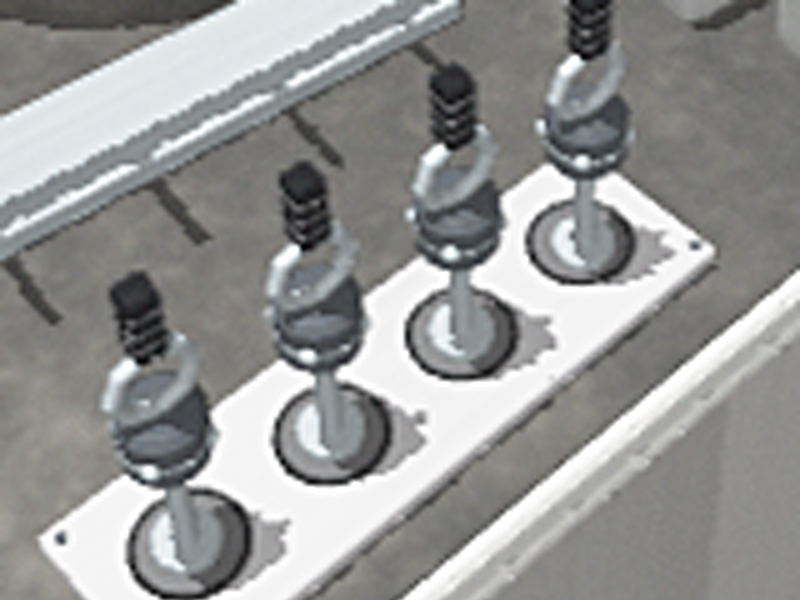

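All four feet stand well inside their seats, with stems at about (190,540), (332,430), (462,332) and (583,240). I'm handing in.

```bash
python3 -c "
from workcell import env; print(env.hand_in())"
```

```text
the job is handed in; nothing more can be done
None
```

The job is done and handed in at about 42 s of the 210 s allowed. Both mounts found on the plate went into the far box with the old mount. Then all four holders were lifted off their hooks and stood on the plate, one per seat.

- **Final pictures:** all four holders are upright with their feet inside the seats, and the hooks are empty. The three discs are in the far box. The tweezers, bulb and eyepiece look to be where they were.
- **Forces:** the highest wrist force I read was about 13 N, when I set down the first holder. I backed off before releasing it.
- **Disagreement between cameras:** the wrist camera put the tabs 3–4 mm and the seats about 2 mm further to +y than the fixed cameras did. I went by the wrist camera, which matched where the grasps landed.
- **Not confirmed:** mount 1 was set down partly over the old mount and may rest slightly tilted against it, though it is inside the box. I saw no third mount anywhere, and no mount had moved before I picked it up.

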